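# Clear the joiner's bench: tools to their outlines, trays stacked

### The job

Put the plane, the marking gauge and the mallet each on the green board that shows its white outline, centred on the outline and in line with it (either way round; the mallet standing upright as now). Put the red carton of screws into the empty tray, then stack the full tray on top so that its four corner pins drop fully into the sockets of the tray below. Keep the full tray level on the way, and leave the blue wax tin standing where it is.

Things in the scene. Friction and masses are not known exactly. Their poses are not given: they have to be found in the camera images.
- plane: small block plane on its sole, ~0.4 kg: steel sole 120 x 44 mm, 8 mm thick; in the middle a dark steel body 84 mm long, 44 mm wide with flat upright sides up to 32 mm; brass and dark-wood parts on top, under 60 mm; round wooden knob at the front. Origin: centre of the sole's underside; x along its length towards the knob, z up. Grip across the 44 mm width at its middle.
- gauge: marking gauge, ~0.14 kg: wooden stem 140 mm long, 16 x 16 mm, underside 14 mm up, through the middle of a dark wooden block (26 mm along the stem, 46 mm across, 40 mm high) that stands on the bench; brass screw on top to 48 mm. Origin: centre of the block's underside; x along the stem, z up. Grip across the 46 mm width of the block.
- mallet: turned wooden carver's mallet, ~0.3 kg, standing on the flat end of its round head: base 56 mm across, head up to 64 mm across and 66 mm high, then a slim handle 22 to 26 mm across up to 150 mm high (26 mm between 125 and 146 mm). Origin: centre of the base; z up along the handle; yaw has no meaning.
- carton: small red carton of screws with a paper-white band, rigid, 64 x 36 mm, 28 mm high, about 0.12 kg. Origin at the centre of its underside; x along the 64 mm side.
- upper_tray: full loose plywood tray 170 x 140 mm, ~0.5 kg, stock fixed in it, on four corner pins: 10 mm long, 10 mm thick, tip 6 mm, at x = +-73, y = +-58 mm. Floor underside 10 mm, rim 42 mm above the pin tips. Carrying bar over the middle: 100 mm along x, 16 mm wide, 60 to 76 mm above the pin tips. Origin: tray centre, at pin-tip height; x along the long side, z up.
- lower_tray: empty plywood tray fixed to the bench, 170 x 140 mm, rim 45 mm high, walls 4 mm, inner floor at 4 mm. Dark 24 mm corner blocks, rim high, each with a 14 x 14 mm socket 12 mm deep at x = +-73, y = +-58 mm. With the pins fully in, the upper tray's origin is 35 mm above this one's; either way round fits. Origin: centre of the underside; x along the long side, z up.
- plane_pad: green board 150 x 76 mm, 6 mm thick, with the white outline of the plane: a plain rectangle 124 x 48 mm in the middle, long side along x. Fixed to the bench. Origin at the centre of its underside; x along its long side.
- gauge_pad: green board 160 x 76 mm, 6 mm thick, with the white outline of the marking gauge: a cross of a 146 x 20 mm strip along x and a 30 x 50 mm block in the middle. Fixed to the bench. Origin at the centre of its underside; x along its long side.
- mallet_pad: green square board 90 x 90 mm, 6 mm thick, with the white outline of the mallet's foot: a round disc 66 mm across in the middle. Fixed to the bench. Origin at the centre of its underside.
- wax_tin: blue tin of wax with a white lid, 52 mm across, 45 mm high; it stands among the tools and is to be left where it is. Origin at the centre of its underside.
There are look-alikes about, which are no part of the job. What is shaped like the gauge_pad but pink or turquoise is not meant.

How it is judged:
At the end, for the whole second after the job is handed in: Plane, gauge, mallet upright on own boards within 15 mm of centre (plane, gauge also within 0.2 rad); carton inside lower tray; upper tray seated in the sockets (7 mm, 0.1 rad, 3 mm of full depth); all at rest; wax tin upright within 20 mm of its start (horizontal distance between plane and plane_pad below 0.015 m and angle between each of plane, gauge, mallet, wax_tin's own z axis and vertical below 0.1 rad and z of plane in the frame of plane_pad below 0.012 m and angle between the x axis of plane and the x axis of plane_pad, either way round below 0.2 rad and horizontal distance between gauge and gauge_pad below 0.015 m and z of gauge in the frame of gauge_pad below 0.012 m and angle between the x axis of gauge and the x axis of gauge_pad, either way round below 0.2 rad and horizontal distance between mallet and mallet_pad below 0.015 m and z of mallet in the frame of mallet_pad below 0.012 m and x of carton in the frame of lower_tray between -0.075 and 0.075 m and y of carton in the frame of lower_tray between -0.062 and 0.062 m and z of carton in the frame of lower_tray below 0.042 m and horizontal distance between upper_tray and lower_tray below 0.007 m and z of upper_tray in the frame of lower_tray between 0.03 and 0.038 m and angle between the x axis of upper_tray and the x axis of lower_tray, either way round below 0.1 rad and angle between upper_tray's own z axis and vertical below 0.05 rad and linear speed of each of plane, gauge, mallet, carton, upper_tray below 0.02 m/s and angular speed of each of plane, gauge, mallet, carton, upper_tray below 0.2 rad/s and distance of wax_tin from where it was at the start of the episode below 0.02 m); the robot touches nothing.
It fails at once if the full tray was tipped by more than 0.5 rad (angle between upper_tray's own z axis and vertical above 0.5 rad).
It fails at once if the wax tin was knocked over (angle between wax_tin's own z axis and vertical above 0.6 rad).
It also fails if it takes over 128 s, if anything falls off the work surface, if the arm or the gripper's body presses on something with over 40 N, if the wrist force passes 120 N, or if a joint passes its speed limit or range.

### The arm

A 7-joint arm with a two-finger parallel gripper is mounted at the origin on the work surface. World frame = base frame: x ahead of the robot, y to its left, z up, the work surface at z = 0. Lengths are in m, angles in rad, forces in N, time in s.
With the tool pointing down it reaches from about 0.4 to 0.85 m from the base axis. Payload 4.5 kg.
Tool frame: the origin (TCP) lies midway between the tips of the shut fingers; the grasp point (between the pads) lies 19 mm behind it; y points along the fingers, z is the direction in which the jaws open and shut, and the axes are right-handed (so a half turn about y gives the same grasp; the last joint's range is limited). The gripper opens to 88 mm and grips with 3 to 60 N. Pads are 18 mm wide; open, the fingers measure 123 mm over their backs; the gripper's body (75 mm by 187 mm) begins 45 mm behind the grasp point.
Start: joints at [-1.213, 0.689, -0.195, 1.565, 0.157, 0.902, -0.215], TCP at [0.199, 0.593, 0.239] pointing down, gripper open.
Joint ranges: [-3.01, 3.01], [-0.46, 2.08], [-1.47, 1.51], [0.13, 2.56], [-1, 4.14], [0.04, 2.09], [-2.66, 2.66]. Speed limits (rad/s): [2.57, 2.57, 3.14, 3.14, 3.14, 3.14, 3.14].

### API

Orientations are given as a unit quaternion [x, y, z, w].
In Python, from plant import r, snapshot, get_calibration, job, boxes_of gives the robot as it stands. The module is installed in compiled form; this text tells all that it offers.
- The arm moves only by the shell command python3 -m handwheel 'ROWS' [OPENING] [FORCE]. ROWS is JSON, a list that holds one entry, the list of rows, each a list of 6 numbers: the shift along the tool's x, y, z as a fraction of full scale, then the turn, a rotation vector about the tool's x, y, z as a fraction of full scale. In form: [[[x, y, z, wx, wy, wz], ...]]. A call has 1 to 12 rows; each row is the pose to reach, as a shift and turn from the pose commanded when the call began, along the tool's axes at that moment, turning the shorter way round; what a row does not reach only later rows make up. Full scale, the value 1, is 100 cm for a shift and 180 degrees for a turn. A row lasts 1/12 s, in which the tool goes at most 41.7 mm and 7.16 degrees, less where a joint would pass 70% of its speed; a pose out of reach is approached as far as the arm can. A call with a number of a shift or a turn outside -1 to 1 is refused whole. A call with a gripper value outside its range is refused whole. OPENING is the opening, from -1 (shut) to 1 (fully open), set as the call begins (- or left out, the last holds). The fingers move at their own pace and stop on an object; FORCE is the grip in N (left out, the last holds). Time passes only in rows, so rows that repeat a pose let the fingers close. It gives the time, the measured TCP pose, the force and the opening at its end, in the units of the state.
- r.get_state(): the state, without advancing time (a new reading comes with each control period).
- snapshot(name): name is "side" or "top" or "wrist"; returns the picture (480x640x3 uint8, red, green, blue); there is no depth.
- get_calibration(name): a dict with "fx", "fy", "cx", "cy" (pixels), "T" (4x4, takes a point from camera to world coordinates). Camera axes: x right, y down, z forward; pixel columns grow to the right and rows downward; lengths in m; the calibration is good to about 2 mm. A picture is of the moment at which its call begins: read the wrist's pose just before it. get_calibration takes no time and is no camera call; for the wrist camera it gives the pose at the moment of the call.
- job.finish_job(): hands the job in, once; it reports no verdict.
Trained networks look in the newest picture that a camera, given by its name, has taken for a name from the list of things; names that differ only in an ending like _2 or _b are one class to them, and where a whole thing is asked for, a point or a joint stands for the part that bears it (a point fixed in the world has none). Each returns a list of dicts, best first, with "confidence" (0 to 1); they miss things now and then, are a little off and sometimes report something else, mostly with a low value. They report only what shows in the picture. A call takes as long as a camera call. They do not tell look-alikes from the thing itself.
- boxes_of(thing, camera): "bbox" ([left, top, right, bottom] in pixels, round what is visible of it).
The state is a dict: "clock": time; "q": joint angles; "qd": joint speeds; "joint_torque": joint torques, N m; "tool_pos": TCP position; "eef_rot": TCP orientation; "contact_force": force on the tool from outside, world axes, zero at the start; "moment": the same for the moment, N m; "opening": opening from 0.0 (shut) to 1.0 (fully open).
Only numpy, scipy, OpenCV 4.12 (cv2) and the standard library are available. Lean on these libraries where they do the work, as an engineer would, in place of code of your own. Each camera call takes 0.05 s, during which the arm holds its last target. There are 200 camera calls.

## Working session

There is one attempt and no reset: what is moved stays moved. The work goes in short steps, Python scripts to look and compute and a shell command to move; the robot and the scene stay as the last step left them, time stands still between calls to the robot, and variables do not carry over. Pictures are saved under pics/ and viewed, about 12 in all and at most 16, crops included, and the job is handed in when it is done.

```bash
mkdir -p pics
cat > h.py <<'E'
import numpy as np, cv2
from plant import r, snapshot, get_calibration, job, boxes_of
from scipy.spatial.transform import Rotation as R
def pix2w(cal,uv,z):
    uv=np.atleast_2d(uv).astype(float); T=np.array(cal["T"])
    d=np.c_[(uv[:,0]-cal["cx"])/cal["fx"],(uv[:,1]-cal["cy"])/cal["fy"],np.ones(len(uv))]@T[:3,:3].T
    o=T[:3,3]; return o+d*((z-o[2])/d[:,2])[:,None]
def w2pix(cal,p):
    T=np.array(cal["T"]); c=(np.atleast_2d(p)-T[:3,3])@T[:3,:3]
    return np.c_[c[:,0]/c[:,2]*cal["fx"]+cal["cx"],c[:,1]/c[:,2]*cal["fy"]+cal["cy"]]
def save(name,im): cv2.imwrite("pics/"+name,cv2.cvtColor(im,cv2.COLOR_RGB2BGR))
E
python3 - <<'E'
from h import *
s=r.get_state(); print(s)
print(R.from_quat(s["eef_rot"]).as_matrix().round(3))
for c in["top","side"]:
    im=snapshot(c); save(c+"0.png",im); np.save(c+"0.npy",im)
    k=get_calibration(c); print(c,k)
    if c=="top":
        for n in["plane","gauge","mallet","carton","upper_tray","lower_tray","plane_pad","gauge_pad","mallet_pad","wax_tin"]:
            print(n,[(np.round(b["bbox"]).astype(int).tolist(),round(b["confidence"],2)) for b in boxes_of(n,c)][:4])
E
```

```text
{'clock': 0.0, 'q': array([-1.21320191,  0.69003584, -0.19455743,  1.56634669,  0.15728634,
        0.90247519, -0.2150863 ]), 'qd': array([ 3.01507264e-05, -2.31687560e-03, -7.54297430e-04,  3.24050540e-05,
        6.38131286e-04,  6.85198393e-04, -6.85242320e-04]), 'joint_torque': array([ 6.84919305e-04, -5.27568197e+01, -1.26653317e+00, -1.53428257e+01,
       -5.25936764e-02,  6.62987106e-03,  1.68277470e-04]), 'tool_pos': array([0.19867141, 0.59191271, 0.23787806]), 'eef_rot': array([ 0.69852454, -0.11401143,  0.11386064, -0.69720917]), 'contact_force': array([ 0.21995012, -0.34241562,  0.13482731]), 'moment': array([-0.02395638, -0.02126372, -0.01094222]), 'opening': 0.9961893581811575}
[[ 0.948 -0.001  0.318]
 [-0.318 -0.002  0.948]
 [ 0.    -1.    -0.002]]
top {'fx': 504.04731245803436, 'fy': 504.04731245803436, 'cx': 317.4087676344937, 'cy': 236.69262898020523, 'T': array([[ 0.01233626, -0.98525044,  0.17067331,  0.30589709],
       [-0.99976222, -0.01522263, -0.01561331,  0.00766985],
       [ 0.01798111, -0.17044011, -0.98520396,  1.04827411],
       [ 0.        ,  0.     
[... 201 characters left out ...]
179, 174, 273], 0.61)]
lower_tray [([454, 197, 539, 285], 0.7)]
plane_pad [([197, 131, 231, 202], 0.77)]
gauge_pad [([327, 217, 374, 300], 0.95), ([409, 299, 450, 378], 0.76), ([94, 294, 154, 380], 0.7), ([81, 179, 174, 274], 0.35)]
mallet_pad [([266, 140, 310, 181], 0.78)]
wax_tin [([268, 234, 294, 266], 0.61), ([403, 144, 429, 179], 0.23)]
side {'fx': 537.756299184712, 'fy': 537.756299184712, 'cx': 315.06617508910136, 'cy': 228.71152198939373, 'T': array([[ 0.97859424, -0.16004449,  0.12937958,  0.32208938],
       [-0.20547343, -0.72446222,  0.65797809, -0.70155306],
       [-0.01157515, -0.67047763, -0.74183944,  0.84865902],
       [ 0.        ,  0.        ,  0.        ,  1.        ]])}
```

Run:
```python
from h import *
im=np.load("top0.npy"); save("top0c.png",cv2.resize(im[110:400,60:560],(800,464),interpolation=cv2.INTER_CUBIC))
k=get_calibration("top")
for n,b,z in[("plane",[329,136,361,192],.015),("gauge",[203,216,228,283],.02),("carton",[403,144,429,181],.02),("up",[76,179,174,273],.04),("low",[454,197,539,285],.04),("ppad",[197,131,231,202],.006),("g1",[327,217,374,300],.006),("g2",[409,299,450,378],.006),("g3",[94,294,154,380],.006),("mp",[266,140,310,181],.006),("tin",[268,234,294,266],.03)]:
    print(n,pix2w(k,[(b[0]+b[2])/2,(b[1]+b[3])/2],z).round(3))
```

```text
plane [[ 0.643 -0.066  0.015]]
gauge [[0.454 0.2   0.02 ]]
carton [[ 0.648 -0.217  0.02 ]]
up [[0.497 0.381 0.04 ]]
low [[ 0.477 -0.374  0.04 ]]
ppad [[0.636 0.215 0.006]]
g1 [[ 0.441 -0.078  0.006]]
g2 [[ 0.28  -0.24   0.006]]
g3 [[0.275 0.378 0.006]]
mp [[0.652 0.057 0.006]]
tin [[0.454 0.065 0.03 ]]
```

View pics/top0c.png

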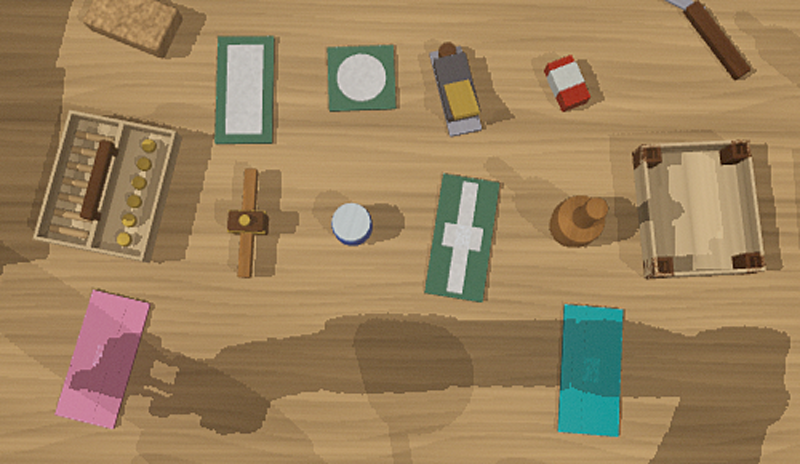

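View pics/side0.png

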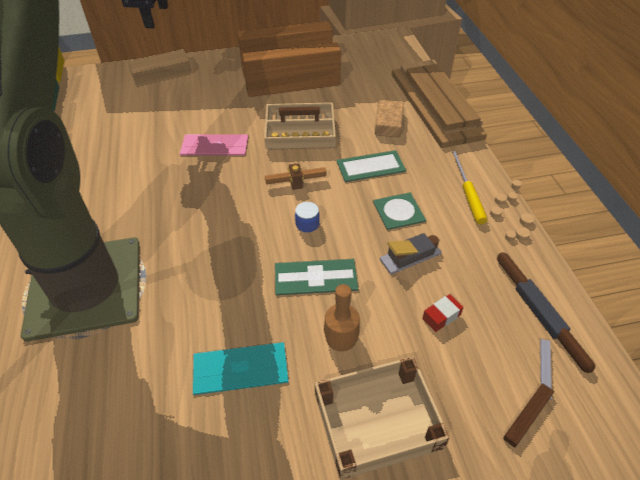

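```bash
cat >> h.py <<'E'
def rect(mask,cal,z):
    cs,_=cv2.findContours(mask.astype(np.uint8),cv2.RETR_EXTERNAL,cv2.CHAIN_APPROX_NONE)
    c=max(cs,key=cv2.contourArea)[:,0].astype(float)
    w=pix2w(cal,c,z)[:,:2]; (cx,cy),(a,b),t=cv2.minAreaRect((w*1000).astype(np.float32))
    if a<b:a,b,t=b,a,t+90
    return (round(cx,1),round(cy,1)),(round(a),round(b)),round((t+90)%180-90,1)
def ortho(im,cal,c,z,w=200,h=200,s=2):
    """metric view: columns = -y world, rows = -x world; s px/mm; centre c (m)"""
    q=np.float32([[0,0],[w*s,0],[w*s,h*s],[0,h*s]])
    p=np.array([[c[0]+h/2e3,c[1]+w/2e3,z],[c[0]+h/2e3,c[1]-w/2e3,z],[c[0]-h/2e3,c[1]-w/2e3,z],[c[0]-h/2e3,c[1]+w/2e3,z]])
    H=cv2.getPerspectiveTransform(w2pix(cal,p).astype(np.float32),q)
    o=cv2.warpPerspective(im,H,(int(w*s),int(h*s)),flags=cv2.INTER_CUBIC)
    for i in range(0,int(w),20): cv2.line(o,(int(i*s),0),(int(i*s),4),(255,0,255),1)
    for i in range(0,int(h),20): cv2.line(o,(0,int(i*s)),(4,int(i*s)),(255,0,255),1)
    return o
E
python3 - <<'E'
from h import *
for cam in["top","side"]:
    im=np.load(cam+"0.npy"); k=get_calibration(cam)
    hsv=cv2.cvtColor(im,cv2.COLOR_RGB2HSV)
    g=cv2.inRange(hsv,(65,60,40),(85,255,160))
    for n,c in[("ppad",(.636,.215)),("gpad",(.441,-.078)),("mpad",(.652,.057))]:
        u=w2pix(k,[*c,.006])[0]; m=g.copy(); q=np.zeros_like(m); cv2.circle(q,tuple(int(v) for v in u),62 if n!="mpad" else 40,255,-1)
        print(cam,n,rect(cv2.morphologyEx(m&q,cv2.MORPH_CLOSE,np.ones((3,3))),k,.006))
k=get_calibration("top"); im=np.load("top0.npy")
A=[ortho(im,k,c,z,133,150,2) for c,z in[((.643,-.066),.008),((.454,.2),.03),((.648,-.217),.028)]]
B=[ortho(im,k,c,z,200,150,2) for c,z in[((.441,-.078),.006),((.454,-.18),.0)]]
save("m1.png",np.vstack([np.hstack(A)[:,:798],np.hstack(B)[:,:798]]))
w=get_calibration("wrist");s=r.get_state();Rt=R.from_quat(s["eef_rot"]).as_matrix()
print("wristcam in tool",(Rt.T@(w["T"][:3,3]-s["tool_pos"])).round(3),(Rt.T@w["T"][:3,:3]).round(2),w["fx"])
E
```

```text
top ppad ((637.5, 217.9), (148, 74), 1.4)
top gpad ((442.8, -74.6), (158, 74), -8.5)
top mpad ((656.6, 62.0), (88, 88), -86.3)
side ppad ((638.5, 215.3), (147, 74), 1.1)
side gpad ((444.3, -76.4), (156, 76), -7.8)
side mpad ((657.8, 59.9), (88, 88), 3.6)
wristcam in tool [-0.065 -0.145 -0.   ] [[ 0.    0.97  0.26]
 [-0.   -0.26  0.97]
 [ 1.   -0.   -0.  ]] 343.903153396662
```

View pics/m1.png

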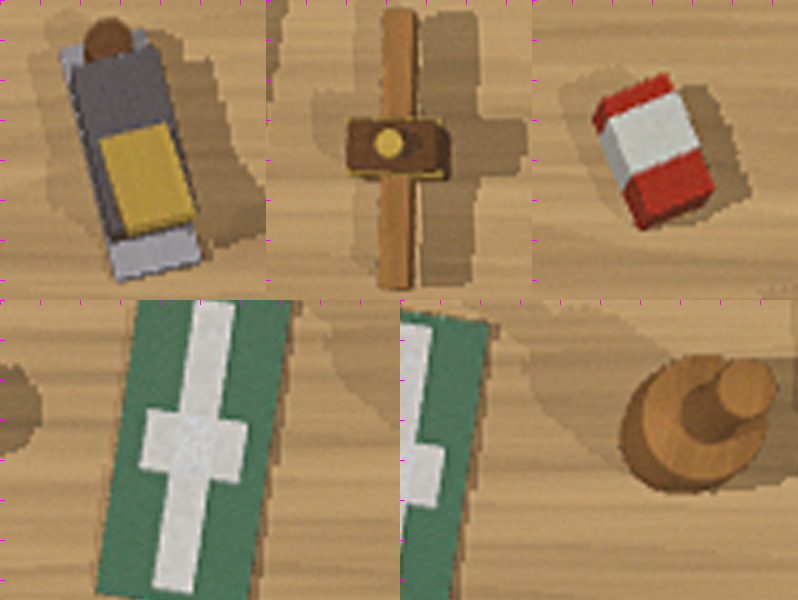

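The crop shows that the board at top-view (350,258) is green with a white cross. That makes it the gauge_pad; the pink board at (124,337) and the turquoise one at (430,338) are look-alikes. The plane's knob points away from the robot.

```bash
cat > goto.py <<'E'
# usage: goto.py x,y,z,psi_deg ... : shift and turn (fractions) from present pose for each waypoint, and rows needed
import sys; from h import *
s=r.get_state(); R0=R.from_quat(s["eef_rot"]); p=np.array(s["tool_pos"]); z=R0.as_matrix()[:,2]; print("at",p.round(4),"psi",round(np.degrees(np.arctan2(z[1],z[0])),1),"q",np.round(s["q"],2),"op",round(s["opening"],3),"t",round(s["clock"],1))
pp,Rp=p,R0
for a in sys.argv[1:]:
    x,y,zz,d=map(float,a.split(",")); c,sn=np.cos(np.radians(d)),np.sin(np.radians(d))
    t=np.array([x,y,zz]); Rt=R.from_matrix(np.array([[sn,0,c],[-c,0,sn],[0,-1,0]]))
    n=max(np.linalg.norm(t-pp)/.0417,np.degrees((Rp.inv()*Rt).magnitude())/7.16)
    print(np.r_[R0.inv().apply(t-p),(R0.inv()*Rt).as_rotvec()/np.pi].round(4).tolist(),"rows",round(n,1)); pp,Rp=t,Rt
E
python3 goto.py .42,.26,.22,85 .6405,-.0655,.15,103.3
```

```text
at [0.1988 0.5925 0.2388] psi 71.5 q [-1.21  0.69 -0.19  1.57  0.16  0.9  -0.22] op 1.001 t 0.6
[0.3155, 0.0187, -0.2449, -0.0, -0.0753, 0.0] rows 9.6
[0.628, 0.0887, -0.4834, -0.0, -0.1769, 0.0] rows 9.6
```

```bash
python3 -m handwheel '[[[0.3155,0.0187,-0.245,0,-0.0753,0],[0.3155,0.0187,-0.245,0,-0.0753,0],[0.3155,0.0187,-0.245,0,-0.0753,0],[0.3155,0.0187,-0.245,0,-0.0753,0],[0.3155,0.0187,-0.245,0,-0.0753,0],[0.3155,0.0187,-0.245,0,-0.0753,0],[0.3155,0.0187,-0.245,0,-0.0753,0],[0.3155,0.0187,-0.245,0,-0.0753,0],[0.3155,0.0187,-0.245,0,-0.0753,0],[0.628,0.0887,-0.4834,0,-0.1769,0],[0.628,0.0887,-0.4834,0,-0.1769,0],[0.628,0.0887,-0.4834,0,-0.1769,0]]]' 1 30
python3 goto.py .6405,-.0655,.15,103.3
```

```text
clock: 1.6
tool_pos: [0.4764, 0.1768, 0.2002]
eef_rot: [-0.702, -0.084, 0.083, 0.702]
contact_force: [0.5, 0.6, -0.9]
opening: 0.999
at [0.4764 0.1768 0.2002] psi 103.6 q [-0.19  0.62 -0.41  1.95  0.39  0.65  0.97] op 0.999 t 1.6
[0.1023, 0.0503, -0.2742, -0.0001, 0.0018, 0.0003] rows 7.1
```

```bash
python3 -m handwheel '[[[0.102,0.05,-0.274,0,0.0018,0],[0.102,0.05,-0.274,0,0.0018,0],[0.102,0.05,-0.274,0,0.0018,0],[0.102,0.05,-0.274,0,0.0018,0],[0.102,0.05,-0.274,0,0.0018,0],[0.102,0.05,-0.274,0,0.0018,0],[0.102,0.05,-0.274,0,0.0018,0],[0.102,0.05,-0.274,0,0.0018,0],[0.102,0.05,-0.274,0,0.0018,0],[0.102,0.05,-0.274,0,0.0018,0]]]'
cat > look.py <<'E'
# look.py out.png x y z w h : metric wrist view of a spot
import sys; from h import *
k=get_calibration("wrist"); im=snapshot("wrist"); np.save("wrist.npy",im)
x,y,z,w,h=map(float,sys.argv[2:7]); s=min(800/w,600/h); save(sys.argv[1],ortho(im,k,(x,y),z,w,h,s)); print("px/mm",s)
E
python3 look.py pics/w1.png .6405 -.0655 .008 150 150; python3 goto.py .6405,-.0655,.006,103.3
```

```text
clock: 2.43
tool_pos: [0.6371, -0.0638, 0.15]
eef_rot: [-0.702, -0.08, 0.08, 0.703]
contact_force: [1.0, 0.3, 0.8]
opening: 0.998
px/mm 4.0
at [ 0.637  -0.0624  0.1504] psi 103.1 q [ 0.25  0.84 -0.43  1.59  0.44  0.81  1.45] op 0.997 t 2.5
[0.0027, 0.1444, -0.0041, -0.0006, -0.0012, 0.0] rows 3.5
```

```bash
sed -i 's#sys.argv\[1\],ortho#sys.argv[1].split("/")[-1],ortho#' look.py; python3 look.py pics/w1.png .6405 -.0655 .008 150 150
```

```text
px/mm 4.0
```

View pics/w1.png

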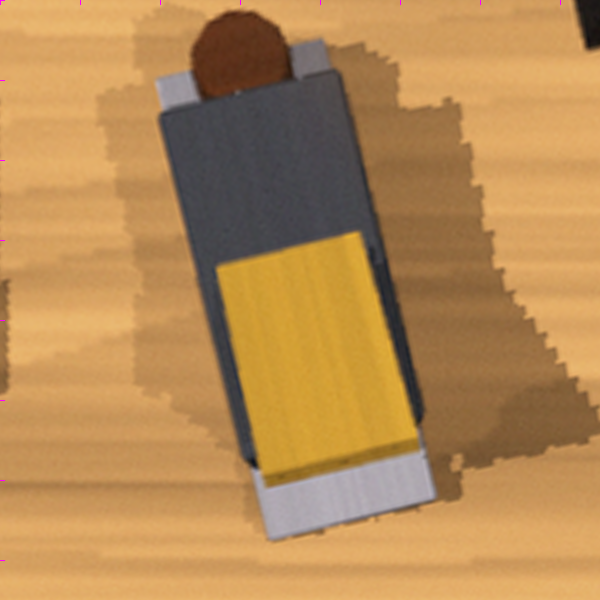

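The wrist view shows the sole's corners at (156,78), (325,38), (437,498) and (270,540). The plane is therefore at (0.643, -0.065) with yaw 13.7°, which agrees with the top view.

```bash
python3 -m handwheel '[[[0.005,0.144,-0.0038,0,-0.003,0],[0.005,0.144,-0.0038,0,-0.003,0],[0.005,0.144,-0.0038,0,-0.003,0],[0.005,0.144,-0.0038,0,-0.003,0],[0.005,0.144,-0.0038,0,-0.003,0],[0.005,0.144,-0.0038,0,-0.003,0]]]'
python3 -m handwheel '[[[0,0,0,0,0,0],[0,0,0,0,0,0],[0,0,0,0,0,0],[0,0,0,0,0,0],[0,0,0,0,0,0],[0,0,0,0,0,0],[0,-0.1,0,0,0,0],[0,-0.1,0,0,0,0],[0,-0.1,0,0,0,0],[0,-0.1,0,0,0,0]]]' -1 35
python3 goto.py .636,.2163,.06,91.2 .636,.2163,.013,91.2
```

```text
clock: 3.03
tool_pos: [0.6427, -0.0647, 0.006]
eef_rot: [-0.702, -0.084, 0.085, 0.703]
contact_force: [0.8, 0.1, -0.4]
opening: 1.002
clock: 3.87
tool_pos: [0.6466, -0.0671, 0.1112]
eef_rot: [0.702, 0.086, -0.08, -0.702]
contact_force: [1.1, 0.6, 0.1]
opening: 0.271
at [ 0.6466 -0.0671  0.1112] psi 103.5 q [ 0.25  0.9  -0.41  1.59  0.47  0.74  1.43] op 0.271 t 3.9
[0.0553, 0.0512, 0.2781, 0.0003, 0.0682, 0.0028] rows 6.9
[0.0548, 0.0982, 0.2782, 0.0003, 0.0682, 0.0028] rows 1.1
```

Run:
```python
from h import *
im=snapshot("wrist"); s=r.get_state(); print(s["opening"],s["contact_force"],s["clock"])
save("w2.png",im)
```

```text
0.21984700622381184 [ 0.05619078 -0.18163617 -0.60811726] 3.9167
```

View pics/w2.png

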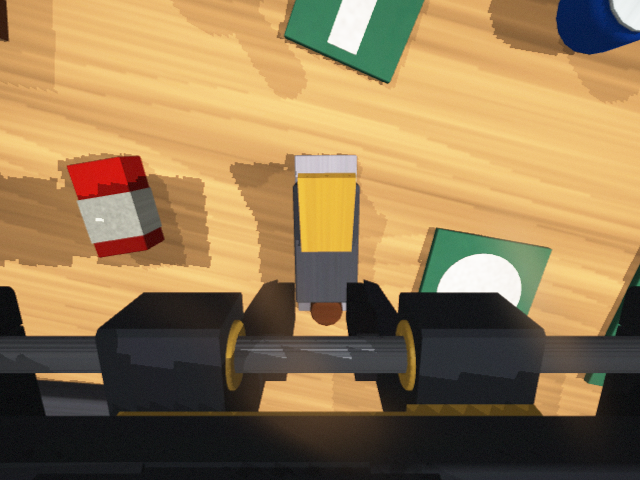

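The fingers hadn't finished closing when the arm lifted, so the plane stayed in place. I'll reopen, go back down and wait longer.

```bash
python3 -m handwheel '[[[0,0,0,0,0,0],[0,0,0,0,0,0],[0,0,0,0,0,0],[0,0,0,0,0,0],[0,0,0,0,0,0],[0,0,0,0,0,0],[0,0,0,0,0,0],[0,0,0,0,0,0],[0,0,0,0,0,0]]]' 1 35
python3 look.py w3.png .6405 -.0655 .008 150 150; python3 goto.py .6427,-.0647,.006,103.7
```

```text
clock: 4.67
tool_pos: [0.6433, -0.0672, 0.1062]
eef_rot: [-0.702, -0.083, 0.083, 0.702]
contact_force: [-0.0, 0.4, 0.4]
opening: 0.876
px/mm 4.0
at [ 0.6433 -0.0673  0.1062] psi 103.5 q [ 0.25  0.91 -0.4   1.59  0.47  0.74  1.43] op 0.925 t 4.7
[0.0, 0.1002, 0.0026, -0.0, -0.0011, 0.0] rows 2.4
```

View pics/w3.png

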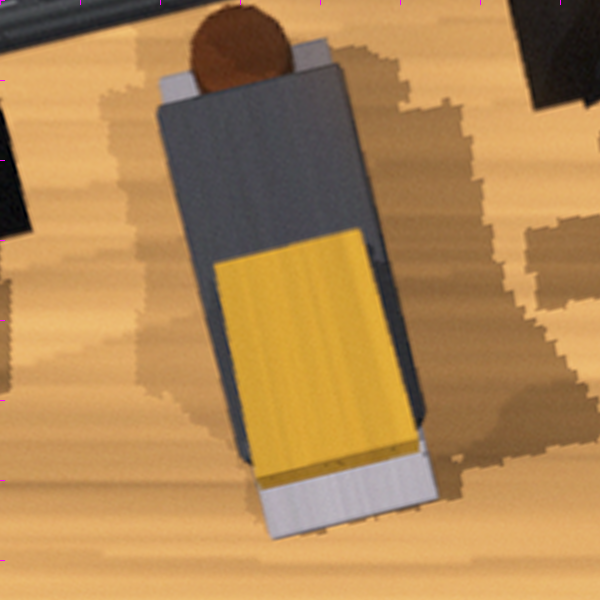

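The plane hasn't moved (sole corners at (160,78) to (437,498)).

```bash
python3 -m handwheel '[[[0,0.1,0.002,0,0,0],[0,0.1,0.002,0,0,0],[0,0.1,0.002,0,0,0],[0,0.1,0.002,0,0,0],[0,0.1,0.002,0,0,0]]]'
python3 -m handwheel '[[[0,0,0,0,0,0],[0,0,0,0,0,0],[0,0,0,0,0,0],[0,0,0,0,0,0],[0,0,0,0,0,0],[0,0,0,0,0,0],[0,0,0,0,0,0],[0,0,0,0,0,0],[0,0,0,0,0,0],[0,0,0,0,0,0]]]' -1 35
python3 -m handwheel '[[[0,-0.03,0,0,0,0],[0,-0.06,0,0,0,0],[0,-0.1,0,0,0,0],[0,-0.1,0,0,0,0],[0,-0.1,0,0,0,0],[0,-0.1,0,0,0,0]]]'
python3 goto.py .637,.2163,.09,91.2 .637,.2163,.013,91.2
```

```text
clock: 5.13
tool_pos: [0.6426, -0.0651, 0.0056]
eef_rot: [-0.702, -0.083, 0.084, 0.702]
contact_force: [0.5, 0.5, -0.7]
opening: 0.999
clock: 5.97
tool_pos: [0.6428, -0.0649, 0.0064]
eef_rot: [-0.702, -0.083, 0.083, 0.702]
contact_force: [-0.9, 0.8, 3.1]
opening: 0.498
clock: 6.47
tool_pos: [0.6415, -0.0659, 0.1049]
eef_rot: [0.702, 0.082, -0.084, -0.702]
contact_force: [-1.2, 0.4, -4.7]
opening: 0.498
at [ 0.6415 -0.0659  0.1049] psi 103.5 q [ 0.24  0.91 -0.4   1.59  0.48  0.74  1.43] op 0.498 t 6.5
[0.0615, 0.0147, 0.2755, 0.0001, 0.0683, -0.0009] rows 6.8
[0.0617, 0.0917, 0.2755, 0.0001, 0.0683, -0.0009] rows 1.8
```

```bash
python3 -m handwheel '[[[0.0615,0.0147,0.2755,0,0.0683,0],[0.0615,0.0147,0.2755,0,0.0683,0],[0.0615,0.0147,0.2755,0,0.0683,0],[0.0615,0.0147,0.2755,0,0.0683,0],[0.0615,0.0147,0.2755,0,0.0683,0],[0.0615,0.0147,0.2755,0,0.0683,0],[0.0615,0.0147,0.2755,0,0.0683,0],[0.0615,0.0147,0.2755,0,0.0683,0],[0.0616,0.045,0.2755,0,0.0683,0],[0.0616,0.07,0.2755,0,0.0683,0],[0.0616,0.08,0.2755,0,0.0683,0],[0.0616,0.08,0.2755,0,0.0683,0]]]'
python3 goto.py .637,.2163,.0122,91.2
```

```text
clock: 7.47
tool_pos: [0.6346, 0.2147, 0.0212]
eef_rot: [0.709, 0.004, -0.011, -0.705]
contact_force: [-0.6, -0.0, -3.0]
opening: 0.495
at [0.6346 0.2147 0.0212] psi 91.2 q [-0.26  1.04 -0.27  1.52  0.39  0.64  0.87] op 0.495 t 7.5
[0.0025, 0.009, 0.0015, 0.0014, 0.0001, -0.0028] rows 0.2
```

```bash
python3 -m handwheel '[[[0.0025,0.004,0.0015,0,0,0],[0.0025,0.009,0.0015,0,0,0],[0.0025,0.009,0.0015,0,0,0],[0.0025,0.009,0.0015,0,0,0]]]'
python3 -m handwheel '[[[0,0,0,0,0,0],[0,0,0,0,0,0],[0,0,0,0,0,0],[0,0,0,0,0,0],[0,0,0,0,0,0],[0,0,0,0,0,0],[0,-0.04,0,0,0,0],[0,-0.08,0,0,0,0],[0,-0.12,0,0,0,0],[0,-0.12,0,0,0,0],[0,-0.12,0,0,0,0]]]' 1
python3 look.py w4.png .638 .216 .008 180 120; python3 goto.py .454,.2005,.15,89.2 .454,.2005,.006,89.2
```

```text
clock: 7.8
tool_pos: [0.6413, 0.2186, 0.0179]
eef_rot: [-0.707, -0.008, 0.007, 0.707]
contact_force: [0.6, -0.5, -3.8]
opening: 0.498
clock: 8.72
tool_pos: [0.6426, 0.2194, 0.1402]
eef_rot: [-0.706, -0.009, 0.005, 0.708]
contact_force: [0.1, -0.1, -0.2]
opening: 1.0
px/mm 4.444444444444445
at [0.6411 0.2185 0.1379] psi 91.2 q [-0.23  0.89 -0.32  1.47  0.34  0.83  0.92] op 1.001 t 8.8
[-0.1874, -0.0123, -0.014, -0.0001, 0.0112, 0.0004] rows 4.5
[-0.1876, 0.1317, -0.0141, -0.0001, 0.0112, 0.0004] rows 3.5
```

View pics/w4.png

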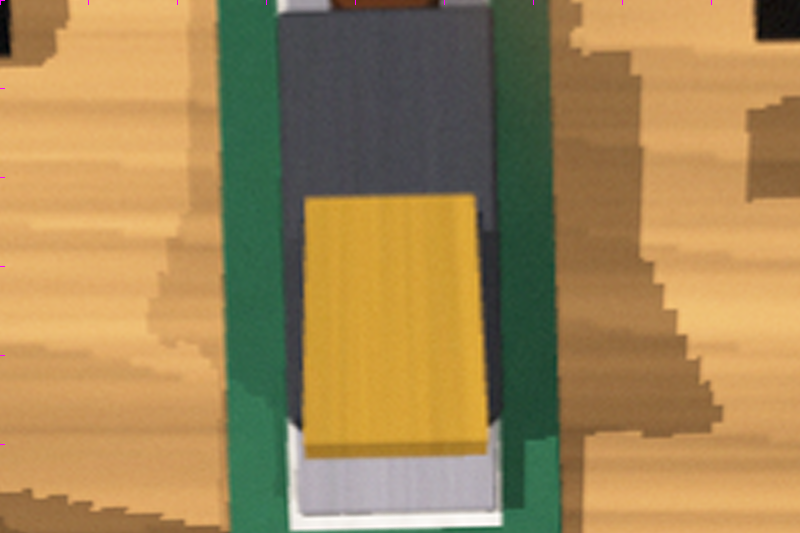

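The plane sits inside its outline, with about 3 mm of white at the rear edge and even margins at the sides. Next is the gauge.

```bash
python3 -m handwheel '[[[-0.187,-0.012,-0.014,0,0.011,0],[-0.187,-0.012,-0.014,0,0.011,0],[-0.187,-0.012,-0.014,0,0.011,0],[-0.187,-0.012,-0.014,0,0.011,0],[-0.187,-0.012,-0.014,0,0.011,0],[-0.187,-0.012,-0.014,0,0.011,0],[-0.187,-0.012,-0.014,0,0.011,0],[-0.187,-0.012,-0.014,0,0.011,0]]]'
python3 look.py w5.png .454 .2005 .03 170 150; python3 goto.py .454,.2005,.006,89.2
```

```text
clock: 9.43
tool_pos: [0.455, 0.2006, 0.1484]
eef_rot: [0.707, -0.005, 0.005, -0.707]
contact_force: [0.3, 0.2, 0.4]
opening: 0.999
px/mm 4.0
at [0.4554 0.2006 0.1485] psi 89.2 q [-0.34  0.68 -0.26  2.03  0.36  0.48  0.68] op 1.0 t 9.5
[-0.0014, 0.1425, -0.0001, -0.0, -0.0002, 0.0001] rows 3.4
```

View pics/w5.png

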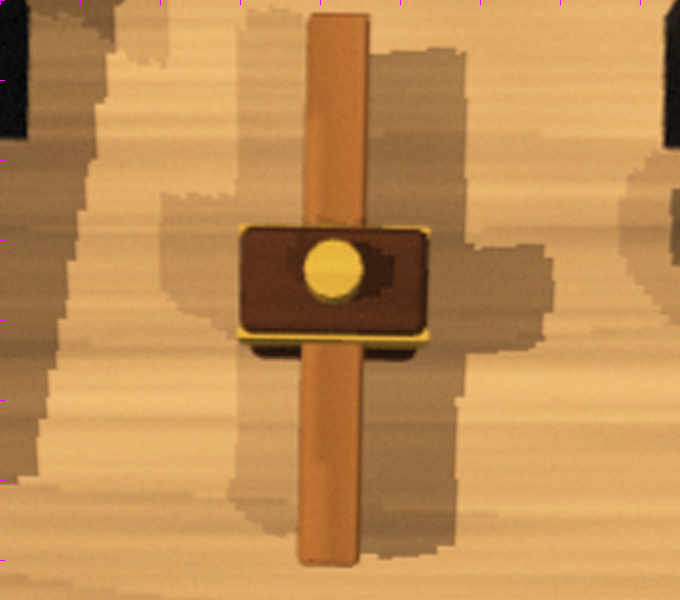

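The stem runs from (339,14) to (329,566), so the gauge is at (0.4565, 0.202) with yaw -1°.

```bash
python3 -m handwheel '[[[0.001,0.1425,0.0014,0,0,0],[0.001,0.1425,0.0014,0,0,0],[0.001,0.1425,0.0014,0,0,0],[0.001,0.1425,0.0014,0,0,0],[0.001,0.1425,0.0014,0,0,0],[0.001,0.1425,0.0014,0,0,0]]]'
python3 -m handwheel '[[[0,0,0,0,0,0],[0,0,0,0,0,0],[0,0,0,0,0,0],[0,0,0,0,0,0],[0,0,0,0,0,0],[0,0,0,0,0,0],[0,0,0,0,0,0],[0,0,0,0,0,0],[0,-0.04,0,0,0,0],[0,-0.1,0,0,0,0],[0,-0.1,0,0,0,0],[0,-0.1,0,0,0,0]]]' -1 25
python3 goto.py .4435,-.0755,.104,81.8
```

```text
clock: 9.98
tool_pos: [0.4557, 0.2017, 0.005]
eef_rot: [0.708, -0.005, 0.005, -0.707]
contact_force: [-0.3, 0.5, -0.3]
opening: 1.002
clock: 10.98
tool_pos: [0.4571, 0.2027, 0.1101]
eef_rot: [-0.706, 0.003, -0.007, 0.708]
contact_force: [0.5, 0.4, -1.2]
opening: 0.52
at [0.4571 0.2027 0.1101] psi 89.2 q [-0.37  0.75 -0.22  2.05  0.42  0.38  0.63] op 0.52 t 11.0
[-0.0096, 0.0051, -0.2784, -0.0012, 0.041, 0.0017] rows 6.7
```

```bash
python3 -m handwheel '[[[-0.0096,0,-0.2784,0,0.041,0],[-0.0096,0,-0.2784,0,0.041,0],[-0.0096,0,-0.2784,0,0.041,0],[-0.0096,0,-0.2784,0,0.041,0],[-0.0096,0,-0.2784,0,0.041,0],[-0.0096,0,-0.2784,0,0.041,0],[-0.0096,0,-0.2784,0,0.041,0],[-0.0096,0.04,-0.2784,0,0.041,0],[-0.0096,0.075,-0.2784,0,0.041,0],[-0.0096,0.075,-0.2784,0,0.041,0],[-0.0096,0.075,-0.2784,0,0.041,0],[-0.0096,0.075,-0.2784,0,0.041,0]]]'
python3 goto.py .4435,-.0755,.0118,81.8
```

```text
clock: 11.98
tool_pos: [0.4414, -0.0758, 0.0309]
eef_rot: [-0.705, 0.05, -0.049, 0.706]
contact_force: [-0.2, 0.3, -1.1]
opening: 0.523
at [ 0.4414 -0.0758  0.0309] psi 81.9 q [ 0.09  0.89 -0.04  2.23  0.85  0.04  0.65] op 0.523 t 12.0
[0.0021, 0.0191, 0.0006, -0.0003, 0.0006, -0.0005] rows 0.5
```

```bash
python3 -m handwheel '[[[0.004,0.009,0.0006,0,0,0],[0.004,0.009,0.0006,0,0,0],[0.004,0.009,0.0006,0,0,0]]]'; python3 -c "
from h import *
print(r.get_state()['q'].round(4))"; python3 goto.py .4455,-.0755,.0118,81.8
```

```text
clock: 12.23
tool_pos: [0.4471, -0.0757, 0.0234]
eef_rot: [-0.705, 0.049, -0.051, 0.706]
contact_force: [-0.3, -0.4, -2.2]
opening: 0.521
[ 0.0989  0.9048 -0.0515  2.2149  1.1034  0.044   0.3937]
at [ 0.4471 -0.0757  0.0234] psi 81.9 q [ 0.1   0.9  -0.05  2.21  1.1   0.04  0.39] op 0.521 t 12.2
[-0.0016, 0.0116, -0.0, -0.0005, 0.0006, 0.0008] rows 0.3
```

```bash
python3 -m handwheel '[[[-0.001,0.006,0,0,0,0],[-0.001,0.0115,0,0,0,0],[-0.001,0.0115,0,0,0,0],[-0.001,0.0115,0,0,0,0]]]'; python3 goto.py .4455,-.0755,.0118,81.8
```

```text
clock: 12.57
tool_pos: [0.4456, -0.0759, 0.0129]
eef_rot: [-0.705, 0.049, -0.051, 0.705]
contact_force: [-1.3, 0.3, 29.5]
opening: 0.522
at [ 0.4456 -0.0759  0.0129] psi 81.9 q [ 0.12  0.93 -0.08  2.22  1.66  0.06 -0.16] op 0.522 t 12.6
[-0.0002, 0.0011, 0.0004, -0.0001, 0.0008, 0.001] rows 0.0
```

```bash
python3 -m handwheel '[[[0,-0.001,0,0,0,0],[0,-0.001,0,0,0,0],[0,-0.001,0,0,0,0],[0,-0.001,0,0,0,0],[0,-0.001,0,0,0,0],[0,-0.001,0,0,0,0],[0,-0.05,0,0,0,0],[0,-0.09,0,0,0,0],[0,-0.13,0,0,0,0],[0.03,-0.17,0,0,0,0],[0.03,-0.18,0,0,0,0],[0.03,-0.18,0,0,0,0]]]' 1
python3 look.py w6.png .44 -.14 .006 260 190; python3 goto.py .459,-.216,.21,60 .459,-.216,.154,60
```

```text
clock: 13.57
tool_pos: [0.4732, -0.0804, 0.19]
eef_rot: [-0.705, 0.051, -0.049, 0.706]
contact_force: [1.4, -0.8, -0.8]
opening: 0.997
px/mm 3.076923076923077
at [ 0.4789 -0.0794  0.1966] psi 81.8 q [ 0.52  0.66 -0.72  2.02  0.67  0.71  0.8 ] op 1.003 t 13.6
[-0.0002, -0.0139, -0.138, -0.0017, 0.1214, 0.0033] rows 3.3
[-0.0008, 0.0421, -0.1382, -0.0017, 0.1214, 0.0033] rows 1.3
```

View pics/w6.png

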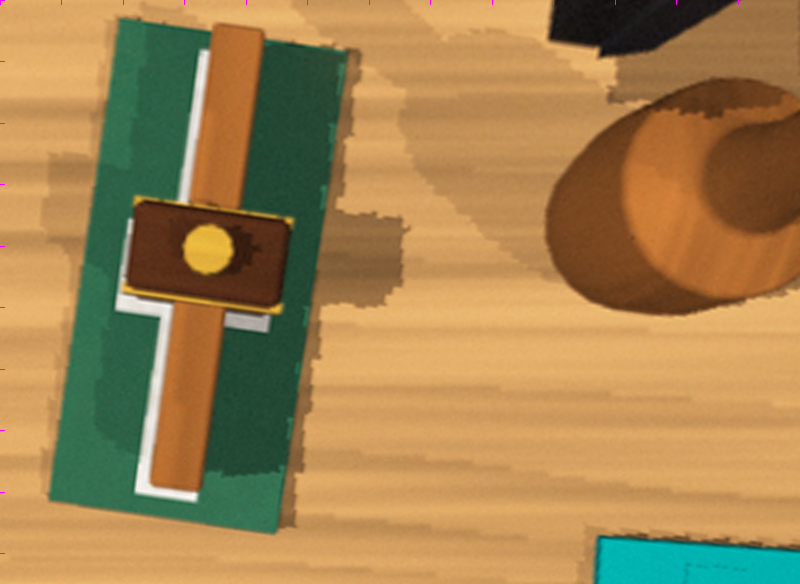

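The gauge sits square on its cross; part of the apparent shift is parallax, since its top is 40 mm up. Next is the mallet.

```bash
python3 -m handwheel '[[[0,-0.05,-0.138,0,0.1214,0],[0,-0.05,-0.138,0,0.1214,0],[0,-0.05,-0.138,0,0.1214,0],[0,-0.05,-0.138,0,0.1214,0],[0,-0.05,-0.138,0,0.1214,0],[0,-0.05,-0.138,0,0.1214,0],[0,-0.05,-0.138,0,0.1214,0],[0,-0.05,-0.138,0,0.1214,0]]]'
python3 look.py w7.png .459 -.216 .15 120 100; python3 goto.py .459,-.216,.154,60
```

```text
clock: 14.28
tool_pos: [0.4546, -0.2151, 0.2379]
eef_rot: [-0.683, 0.182, -0.181, 0.684]
contact_force: [0.9, -0.9, 0.4]
opening: 0.997
px/mm 6.0
at [ 0.4547 -0.2151  0.2379] psi 60.2 q [ 0.78  0.6  -0.69  1.91  0.52  0.81  0.86] op 0.998 t 14.3
[0.0043, 0.0839, 0.0013, -0.0002, 0.0011, -0.0004] rows 2.0
```

View pics/w7.png

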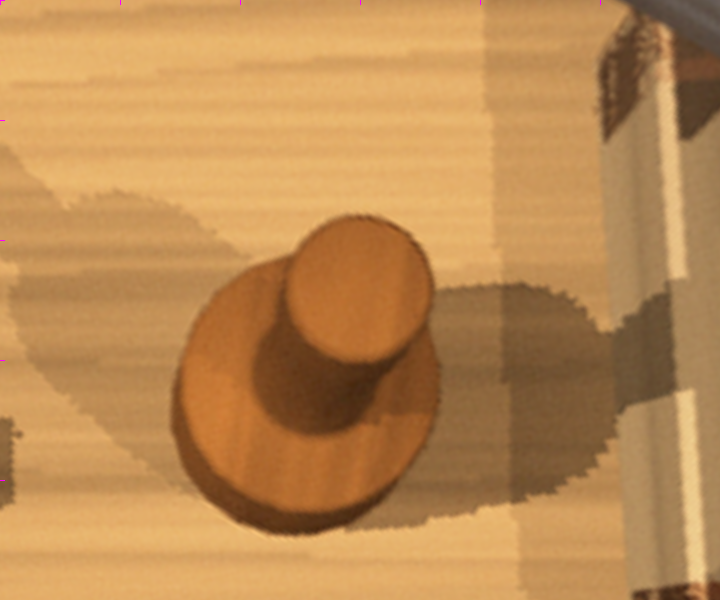

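The handle top is at (361,289), which puts it at (0.461, -0.216) and agrees with the top view.

```bash
python3 -m handwheel '[[[0.006,0.0855,0.0022,0,0,0],[0.006,0.0855,0.0022,0,0,0],[0.006,0.0855,0.0022,0,0,0],[0.006,0.0855,0.0022,0,0,0],[0.006,0.0855,0.0022,0,0,0]]]'
python3 -m handwheel '[[[0,0,0,0,0,0],[0,0,0,0,0,0],[0,0,0,0,0,0],[0,0,0,0,0,0],[0,0,0,0,0,0],[0,0,0,0,0,0],[0,0,0,0,0,0],[0,0,0,0,0,0],[0,0,0,0,0,0],[0,0,0,0,0,0],[0,0,0,0,0,0],[0,0,0,0,0,0]]]' -1 35
python3 goto.py .461,-.216,.25,60 .56,-.08,.25,80 .657,.061,.25,90 .657,.061,.17,90
```

```text
clock: 14.75
tool_pos: [0.4617, -0.2171, 0.1539]
eef_rot: [-0.683, 0.182, -0.183, 0.683]
contact_force: [0.1, 0.2, -0.9]
opening: 1.002
clock: 15.75
tool_pos: [0.4609, -0.2181, 0.1527]
eef_rot: [-0.683, 0.183, -0.183, 0.683]
contact_force: [0.6, -0.2, -0.3]
opening: 0.118
at [ 0.4609 -0.2181  0.1527] psi 60.0 q [ 0.7   0.73 -0.58  1.98  0.66  0.63  0.73] op 0.118 t 15.8
[-0.001, -0.0973, 0.0019, -0.0, 0.0, -0.0001] rows 2.3
[0.0168, -0.0973, 0.1691, -0.0, -0.1111, -0.0001] rows 4.0
[0.0303, -0.0972, 0.3398, -0.0, -0.1666, -0.0001] rows 4.1
[0.0303, -0.0172, 0.3398, -0.0, -0.1666, -0.0001] rows 1.9
```

The opening is 10 mm where 26 mm was expected, so I'm checking before moving.

Run:
```python
from h import *
a=snapshot("side"); b=snapshot("wrist"); print(r.get_state()["opening"])
save("w8.png",np.hstack([cv2.resize(a[180:480,240:540],(400,400)),cv2.resize(b,(533,400))])[:,:933][:, :800] if 0 else np.hstack([cv2.resize(a[230:430,260:460],(400,400)),cv2.resize(b[:,80:560],(400,400))]))
```

```text
0.028213271228484528
```

View pics/w8.png

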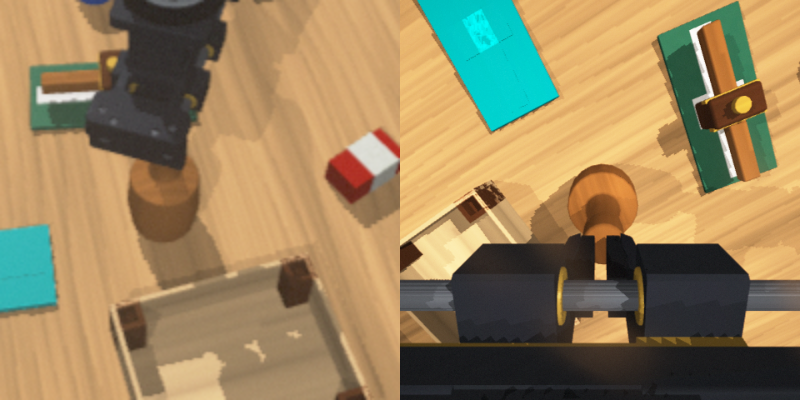

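My mistake: the grasp point is above the TCP, so the fingers shut over the handle's top. The mallet still stands. I'll open and go down to TCP z = 0.116.

```bash
python3 -m handwheel '[[[0,-0.015,0,0,0,0],[0,-0.015,0,0,0,0],[0,-0.015,0,0,0,0],[0,-0.015,0,0,0,0],[0,-0.015,0,0,0,0],[0,-0.015,0,0,0,0],[0,-0.015,0,0,0,0],[0,-0.015,0,0,0,0],[0,-0.015,0,0,0,0],[0,-0.015,0,0,0,0],[0,-0.015,0,0,0,0]]]' 1
python3 look.py w9.png .459 -.216 .15 120 100; python3 goto.py .461,-.2162,.116,60
```

```text
clock: 16.77
tool_pos: [0.4609, -0.2181, 0.1678]
eef_rot: [-0.683, 0.183, -0.183, 0.683]
contact_force: [-1.1, -0.3, -0.5]
opening: 0.833
px/mm 6.0
at [ 0.4609 -0.2181  0.1678] psi 60.0 q [ 0.72  0.71 -0.6   1.97  0.64  0.66  0.76] op 0.876 t 16.8
[-0.0009, 0.0518, 0.0017, -0.0, 0.0, -0.0] rows 1.2
```

View pics/w9.png

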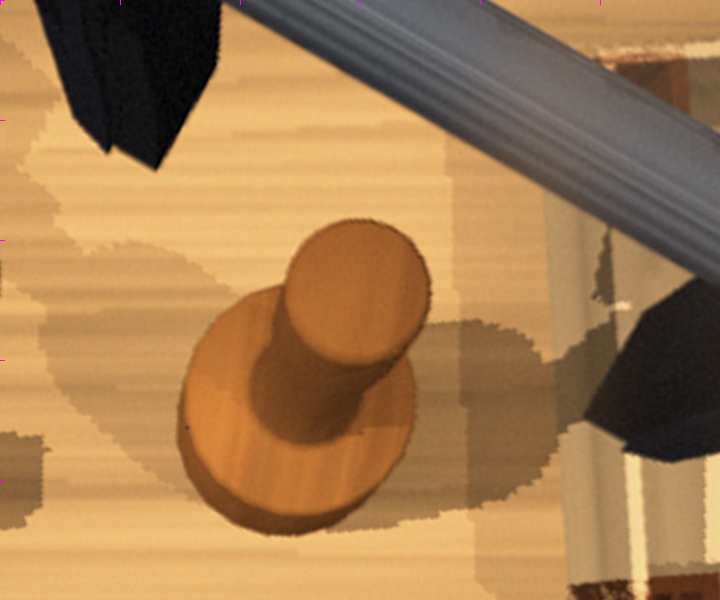

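The handle top is still at (358,291), unmoved.

```bash
python3 -m handwheel '[[[-0.001,0.0518,0.0017,0,0,0],[-0.001,0.0518,0.0017,0,0,0],[-0.001,0.0518,0.0017,0,0,0],[-0.001,0.0518,0.0017,0,0,0]]]'
python3 -m handwheel '[[[0,0,0,0,0,0],[0,0,0,0,0,0],[0,0,0,0,0,0],[0,0,0,0,0,0],[0,0,0,0,0,0],[0,0,0,0,0,0],[0,0,0,0,0,0],[0,0,0,0,0,0],[0,0,0,0,0,0],[0,0,0,0,0,0],[0,0,0,0,0,0]]]' -1 35
python3 goto.py .461,-.216,.19,60 .56,-.08,.2,80 .657,.061,.2,90 .657,.061,.13,90
```

```text
clock: 17.15
tool_pos: [0.4605, -0.2158, 0.1159]
eef_rot: [-0.683, 0.183, -0.182, 0.683]
contact_force: [0.2, 0.2, 0.2]
opening: 1.003
clock: 18.07
tool_pos: [0.4609, -0.216, 0.116]
eef_rot: [-0.683, 0.183, -0.183, 0.683]
contact_force: [-0.1, 0.2, 0.0]
opening: 0.277
at [ 0.4609 -0.216   0.116 ] psi 60.0 q [ 0.66  0.78 -0.51  2.01  0.74  0.54  0.67] op 0.277 t 18.1
[0.0001, -0.074, 0.0, -0.0001, 0.0001, -0.0] rows 1.8
[0.0178, -0.084, 0.1673, -0.0001, -0.1111, -0.0] rows 4.0
[0.0314, -0.0839, 0.3379, -0.0001, -0.1666, -0.0] rows 4.1
[0.0314, -0.0139, 0.3379, -0.0001, -0.1666, -0.0] rows 1.7
```

```bash
python3 -m handwheel '[[[0,-0.03,0,0,0,0],[0,-0.084,0,0,0,0],[0,-0.084,0,0,0,0],[0.0178,-0.084,0.1673,0,-0.1111,0],[0.0178,-0.084,0.1673,0,-0.1111,0],[0.0178,-0.084,0.1673,0,-0.1111,0],[0.0178,-0.084,0.1673,0,-0.1111,0],[0.0314,-0.084,0.3379,0,-0.1666,0],[0.0314,-0.084,0.3379,0,-0.1666,0],[0.0314,-0.084,0.3379,0,-0.1666,0],[0.0314,-0.084,0.3379,0,-0.1666,0],[0.0314,-0.084,0.3379,0,-0.1666,0]]]'
python3 -m handwheel '[[[0,0,0,0,0,0],[0,0,0,0,0,0],[0,0.03,0,0,0,0],[0,0.06,0,0,0,0],[0,0.065,0,0,0,0],[0,0.065,0,0,0,0],[0,0.065,0,0,0,0]]]'
python3 goto.py .657,.061,.1225,90; tail -1 /dev/null
```

```text
clock: 19.07
tool_pos: [0.6593, 0.0711, 0.2001]
eef_rot: [-0.704, -0.004, 0.002, 0.71]
contact_force: [0.9, 1.8, -1.0]
opening: 0.279
clock: 19.65
tool_pos: [0.6571, 0.0597, 0.1357]
eef_rot: [0.707, -0.001, 0.001, -0.707]
contact_force: [0.1, -0.7, -1.6]
opening: 0.279
at [0.6571 0.0597 0.1357] psi 89.9 q [ 0.19  0.94 -0.7   1.52  0.7   0.94  0.84] op 0.279 t 19.6
[-0.0001, 0.0132, 0.0013, 0.0, -0.0005, 0.0] rows 0.3
```

```bash
python3 -m handwheel '[[[0,0.006,0.001,0,0,0],[0,0.012,0.001,0,0,0],[0,0.0132,0.001,0,0,0],[0,0.0132,0.001,0,0,0],[0,0.0132,0.001,0,0,0]]]'
python3 -m handwheel '[[[0,0,0,0,0,0],[0,0,0,0,0,0],[0,0,0,0,0,0],[0,0,0,0,0,0],[0,0,0,0,0,0],[0,-0.04,0,0,0,0],[0,-0.08,0,0,0,0],[0,-0.12,0,0,0,0],[0,-0.12,0,0,0,0],[0,-0.12,0,0,0,0]]]' 1
python3 look.py w10.png .657 .061 .006 160 120; python3 goto.py .6515,-.213,.13,112
```

```text
clock: 20.07
tool_pos: [0.6572, 0.062, 0.1222]
eef_rot: [-0.707, -0.0, -0.0, 0.707]
contact_force: [-0.4, 0.1, -0.9]
opening: 0.282
clock: 20.9
tool_pos: [0.6585, 0.0626, 0.2449]
eef_rot: [-0.707, -0.002, -0.002, 0.708]
contact_force: [0.1, 0.4, -0.8]
opening: 0.993
px/mm 5.0
at [0.6573 0.0617 0.2426] psi 90.0 q [ 0.21  0.82 -0.77  1.43  0.6   1.13  0.92] op 1.001 t 20.9
[-0.0058, 0.1126, -0.2747, 0.0001, -0.1223, 0.0005] rows 7.1
```

View pics/w10.png

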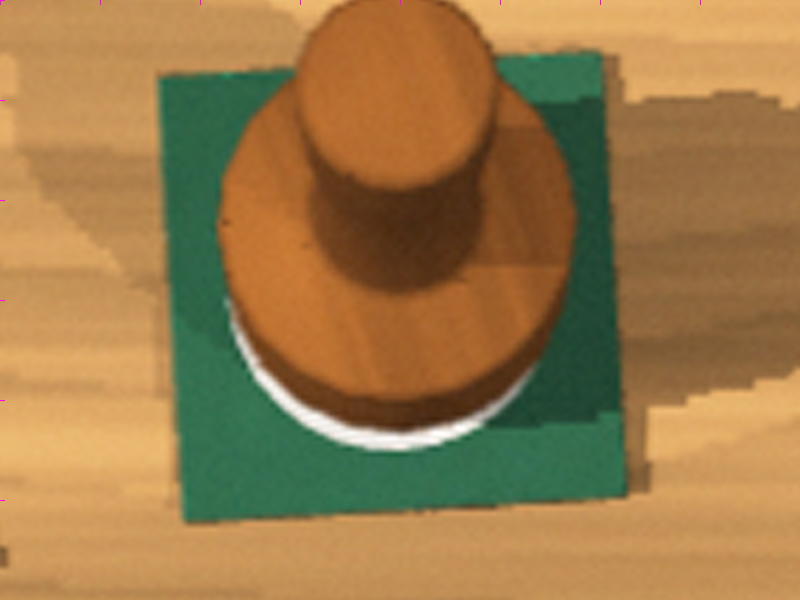

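The mallet stands centred on its disc, with an even white rim at the lower left. I've used 13 views, so from here I'll combine pictures. Next I'll image the carton and the lower tray.

```bash
python3 -m handwheel '[[[-0.0058,0.06,-0.2747,0,-0.1223,0],[-0.0058,0.06,-0.2747,0,-0.1223,0],[-0.0058,0.06,-0.2747,0,-0.1223,0],[-0.0058,0.06,-0.2747,0,-0.1223,0],[-0.0058,0.06,-0.2747,0,-0.1223,0],[-0.0058,0.06,-0.2747,0,-0.1223,0],[-0.0058,0.06,-0.2747,0,-0.1223,0],[-0.0058,0.06,-0.2747,0,-0.1223,0],[-0.0058,0.06,-0.2747,0,-0.1223,0],[-0.0058,0.06,-0.2747,0,-0.1223,0]]]'
python3 look.py wc.png .6515 -.213 .028 100 75; python3 goto.py .43,-.34,.27,80
```

```text
clock: 21.78
tool_pos: [0.6505, -0.2116, 0.1805]
eef_rot: [-0.693, -0.135, 0.136, 0.695]
contact_force: [0.9, 0.3, 0.6]
opening: 1.001
px/mm 8.0
at [ 0.651  -0.2106  0.1812] psi 112.2 q [ 0.64  0.95 -0.85  1.4   0.74  1.12  1.63] op 0.999 t 21.8
[-0.2535, -0.0888, -0.0363, -0.0007, 0.1787, -0.0002] rows 6.5
```

```bash
python3 -m handwheel '[[[-0.2535,-0.0888,-0.0363,0,0.1787,0],[-0.2535,-0.0888,-0.0363,0,0.1787,0],[-0.2535,-0.0888,-0.0363,0,0.1787,0],[-0.2535,-0.0888,-0.0363,0,0.1787,0],[-0.2535,-0.0888,-0.0363,0,0.1787,0],[-0.2535,-0.0888,-0.0363,0,0.1787,0],[-0.2535,-0.0888,-0.0363,0,0.1787,0],[-0.2535,-0.0888,-0.0363,0,0.1787,0],[-0.2535,-0.0888,-0.0363,0,0.1787,0],[-0.2535,-0.0888,-0.0363,0,0.1787,0]]]'
python3 look.py wl.png .477 -.374 .045 200 240
python3 - <<'E'
import cv2,numpy as np
a=cv2.imread("pics/wc.png");b=cv2.imread("pics/wl.png");print(a.shape,b.shape)
a=cv2.resize(a,(300,225)); o=np.zeros((600,800,3),np.uint8); o[:225,:300]=a; o[:,300:]=b; cv2.imwrite("pics/m2.png",o)
E
python3 goto.py
```

```text
clock: 22.67
tool_pos: [0.4313, -0.3395, 0.2708]
eef_rot: [-0.704, 0.061, -0.062, 0.705]
contact_force: [0.3, 0.0, -0.1]
opening: 1.001
px/mm 2.5
(600, 800, 3) (600, 500, 3)
at [ 0.4315 -0.3393  0.2706] psi 80.1 q [ 1.07  0.65 -0.83  1.74  0.56  1.    1.42] op 1.004 t 22.7
```

View pics/m2.png

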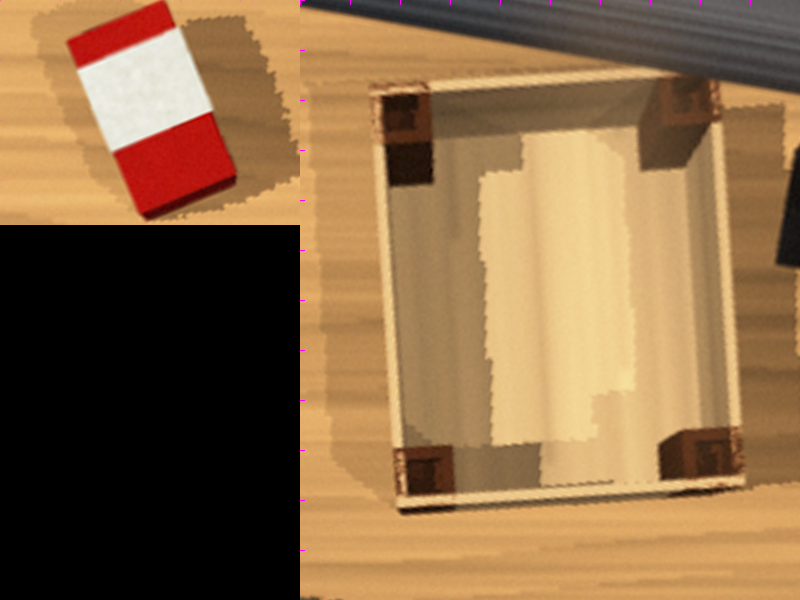

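The carton's top face spans (67,41) to (236,178), giving (0.653, -0.214) with yaw 22.4°. The lower tray's rim corners are (371,86), (719,66), (745,486) and (397,507), giving (0.482, -0.377) with yaw 3.4°.

```bash
python3 - <<'E'
from h import *
k=get_calibration("top"); p=np.array([(639,146),(748,142),(764,270),(645,277)])/1.6+[60,110]
w=pix2w(k,p,.045); print("lower tray top cam",w.mean(0).round(4), w.round(3)[:,:2].tolist())
E
python3 goto.py .653,-.2138,.09,112.4 .653,-.2138,.004,112.4
```

```text
lower tray top cam [ 0.4787 -0.3729  0.045 ] [[0.558, -0.299], [0.566, -0.441], [0.401, -0.451], [0.39, -0.301]]
at [ 0.4315 -0.3393  0.2706] psi 80.1 q [ 1.07  0.65 -0.83  1.74  0.56  1.    1.42] op 1.004 t 22.7
[0.1964, 0.181, 0.1615, -0.0004, -0.1796, 0.0004] rows 7.5
[0.1963, 0.267, 0.1614, -0.0004, -0.1796, 0.0004] rows 2.1
```

```bash
python3 -m handwheel '[[[0.1964,0.181,0.1615,0,-0.1796,0],[0.1964,0.181,0.1615,0,-0.1796,0],[0.1964,0.181,0.1615,0,-0.1796,0],[0.1964,0.181,0.1615,0,-0.1796,0],[0.1964,0.181,0.1615,0,-0.1796,0],[0.1964,0.181,0.1615,0,-0.1796,0],[0.1964,0.181,0.1615,0,-0.1796,0],[0.1964,0.181,0.1615,0,-0.1796,0],[0.1964,0.181,0.1615,0,-0.1796,0],[0.1964,0.181,0.1615,0,-0.1796,0]]]'
python3 goto.py .653,-.2138,.004,112.4
```

```text
clock: 23.55
tool_pos: [0.6521, -0.2138, 0.0882]
eef_rot: [-0.693, -0.137, 0.138, 0.694]
contact_force: [-1.1, -0.7, -0.7]
opening: 0.999
at [ 0.6521 -0.2138  0.0882] psi 112.4 q [ 0.62  1.06 -0.8   1.45  0.84  0.99  1.57] op 0.999 t 23.6
[0.0009, 0.0842, -0.0006, -0.0008, 0.0, -0.0003] rows 2.0
```

```bash
python3 -m handwheel '[[[0.001,0.084,-0.0006,0,0,0],[0.001,0.084,-0.0006,0,0,0],[0.001,0.084,-0.0006,0,0,0],[0.001,0.084,-0.0006,0,0,0],[0.001,0.084,-0.0006,0,0,0]]]'
python3 -m handwheel '[[[0,0,0,0,0,0],[0,0,0,0,0,0],[0,0,0,0,0,0],[0,0,0,0,0,0],[0,0,0,0,0,0],[0,0,0,0,0,0],[0,0,0,0,0,0],[0,0,0,0,0,0],[0,0,0,0,0,0],[0,0,0,0,0,0]]]' -1 25
python3 goto.py .653,-.2138,.12,112.4 .4815,-.376,.12,93.4
```

```text
clock: 23.97
tool_pos: [0.6523, -0.2182, 0.0065]
eef_rot: [0.694, 0.136, -0.136, -0.694]
contact_force: [-0.0, -0.0, -0.5]
opening: 1.001
clock: 24.8
tool_pos: [0.6526, -0.2168, 0.0056]
eef_rot: [-0.694, -0.136, 0.136, 0.694]
contact_force: [-0.1, 1.1, 1.2]
opening: 0.407
at [ 0.6526 -0.2168  0.0056] psi 112.2 q [ 0.6   1.17 -0.74  1.46  0.93  0.88  1.52] op 0.407 t 24.8
[0.0015, -0.1144, 0.0027, -0.0003, -0.0012, 0.0] rows 2.7
[-0.2186, -0.1145, -0.0827, -0.0003, 0.1044, -0.0] rows 5.7
```

Gripped (35.8 mm). Next it goes into the tray.

```bash
python3 -m handwheel '[[[0,-0.04,0,0,0,0],[0,-0.08,0,0,0,0],[0,-0.1145,0,0,0,0],[-0.2186,-0.1145,-0.0827,0,0.1044,0],[-0.2186,-0.1145,-0.0827,0,0.1044,0],[-0.2186,-0.1145,-0.0827,0,0.1044,0],[-0.2186,-0.1145,-0.0827,0,0.1044,0],[-0.2186,-0.1145,-0.0827,0,0.1044,0],[-0.2186,-0.1145,-0.0827,0,0.1044,0],[-0.2186,-0.1145,-0.0827,0,0.1044,0],[-0.2186,-0.1145,-0.0827,0,0.1044,0],[-0.2186,-0.1145,-0.0827,0,0.1044,0]]]'
python3 goto.py .4815,-.376,.011,93.4
```

```text
clock: 25.8
tool_pos: [0.4824, -0.3757, 0.1203]
eef_rot: [-0.707, -0.022, 0.021, 0.707]
contact_force: [0.5, 1.4, -0.7]
opening: 0.408
at [ 0.4824 -0.3757  0.1203] psi 93.4 q [ 0.99  0.93 -0.76  1.69  0.81  0.86  1.51] op 0.408 t 25.8
[-0.0011, 0.1093, -0.0003, -0.0002, 0.0001, 0.0005] rows 2.6
```

```bash
python3 -m handwheel '[[[-0.001,0.03,0,0,0,0],[-0.001,0.06,0,0,0,0],[-0.001,0.09,0,0,0,0],[-0.001,0.105,0,0,0,0],[-0.001,0.109,0,0,0,0],[-0.001,0.109,0,0,0,0],[-0.001,0.109,0,0,0,0]]]'
python3 -m handwheel '[[[0,0,0,0,0,0],[0,0,0,0,0,0],[0,0,0,0,0,0],[0,-0.04,0,0,0,0],[0,-0.08,0,0,0,0],[0,-0.12,0,0,0,0],[-0.055,-0.16,0.035,0,0,0],[-0.055,-0.2,0.035,0,0,0],[-0.055,-0.25,0.035,0,0,0],[-0.055,-0.25,0.035,0,0,0],[-0.055,-0.25,0.035,0,0,0],[-0.055,-0.25,0.035,0,0,0]]]' 0
python3 - <<'E'
from h import *
k=get_calibration("wrist"); im=snapshot("wrist"); np.save("lt.npy",im); np.save("ltT.npy",k["T"])
save("lt.png",ortho(im,k,(.477,-.374),.045,200,240,2.5))
print(boxes_of("carton","wrist")[:2])
hsv=cv2.cvtColor(im,cv2.COLOR_RGB2HSV); m=(cv2.inRange(hsv,(0,170,60),(6,255,255))|cv2.inRange(hsv,(174,170,60),(180,255,255)))
v,u=np.nonzero(m); print(len(u), pix2w(k,[u.mean(),v.mean()],.032))
E
python3 goto.py .42,.0,.25,90 .45,.36,.25,80
```

```text
clock: 26.38
tool_pos: [0.4822, -0.3755, 0.0118]
eef_rot: [-0.707, -0.022, 0.021, 0.707]
contact_force: [-0.1, -0.8, -0.3]
opening: 0.405
clock: 27.38
tool_pos: [0.4242, -0.3453, 0.2632]
eef_rot: [0.708, 0.022, -0.019, -0.706]
contact_force: [-0.1, 0.4, -0.7]
opening: 0.501
[{'bbox': [276.5, 231.0, 310.4, 287.0], 'confidence': 0.86}]
1185 [[ 0.4465053  -0.42955499  0.032     ]]
at [ 0.4228 -0.345   0.2604] psi 93.3 q [ 1.12  0.68 -0.9   1.76  0.62  1.01  1.61] op 0.498 t 27.5
[0.0173, 0.0104, 0.3446, -0.0, 0.0186, -0.0004] rows 8.3
[0.0683, 0.0104, 0.7022, -0.0, 0.0741, -0.0004] rows 8.7
```

```bash
python3 - <<'E'
from h import *
k=get_calibration("wrist");k["T"]=np.load("ltT.npy");print("carton",pix2w(k,[293.5,259],.02))
E
python3 -m handwheel '[[[0.0173,0.0104,0.3446,0,0.0186,0],[0.0173,0.0104,0.3446,0,0.0186,0],[0.0173,0.0104,0.3446,0,0.0186,0],[0.0173,0.0104,0.3446,0,0.0186,0],[0.0173,0.0104,0.3446,0,0.0186,0],[0.0173,0.0104,0.3446,0,0.0186,0],[0.0173,0.0104,0.3446,0,0.0186,0],[0.0173,0.0104,0.3446,0,0.0186,0],[0.0173,0.0104,0.3446,0,0.0186,0],[0.0173,0.0104,0.3446,0,0.0186,0]]]'
python3 goto.py .445,.385,.25,75
```

```text
carton [[ 0.48484725 -0.37499681  0.02      ]]
clock: 28.32
tool_pos: [0.42, 0.0044, 0.25]
eef_rot: [-0.706, -0.003, 0.004, 0.708]
contact_force: [0.3, -0.3, -1.0]
opening: 0.499
at [0.42   0.0044 0.25  ] psi 90.5 q [ 0.46  0.52 -0.88  2.11  0.58  0.76  0.79] op 0.499 t 28.3
[0.0283, 0.0009, 0.3804, -0.0007, 0.0861, -0.0005] rows 9.1
```

```bash
python3 -m handwheel '[[[0.0283,0,0.3804,0,0.0861,0],[0.0283,0,0.3804,0,0.0861,0],[0.0283,0,0.3804,0,0.0861,0],[0.0283,0,0.3804,0,0.0861,0],[0.0283,0,0.3804,0,0.0861,0],[0.0283,0,0.3804,0,0.0861,0],[0.0283,0,0.3804,0,0.0861,0],[0.0283,0,0.3804,0,0.0861,0],[0.0283,0,0.3804,0,0.0861,0],[0.0283,0,0.3804,0,0.0861,0],[0.0283,0,0.3804,0,0.0861,0],[0.0283,0,0.3804,0,0.0861,0]]]'
python3 - <<'E'
from h import *
k=get_calibration("wrist"); im=snapshot("wrist"); np.save("ut.npy",im); np.save("utT.npy",k["T"])
a=ortho(im,k,(.497,.381),.042,200,240,2.5); b=cv2.imread("pics/lt.png")[:,:,::-1]
o=np.hstack([a,cv2.resize(b,(300,360)) if 0 else np.vstack([cv2.resize(b,(300,360)),np.zeros((240,300,3),np.uint8)])]); save("m3.png",o)
E
python3 goto.py
```

```text
clock: 29.32
tool_pos: [0.4491, 0.3783, 0.249]
eef_rot: [0.702, -0.096, 0.095, -0.699]
contact_force: [-0.1, 0.3, -0.2]
opening: 0.504
at [0.4494 0.3774 0.2493] psi 74.4 q [-0.38  0.7  -0.71  1.65  0.53  0.99  0.03] op 0.5 t 29.4
```

View pics/m3.png

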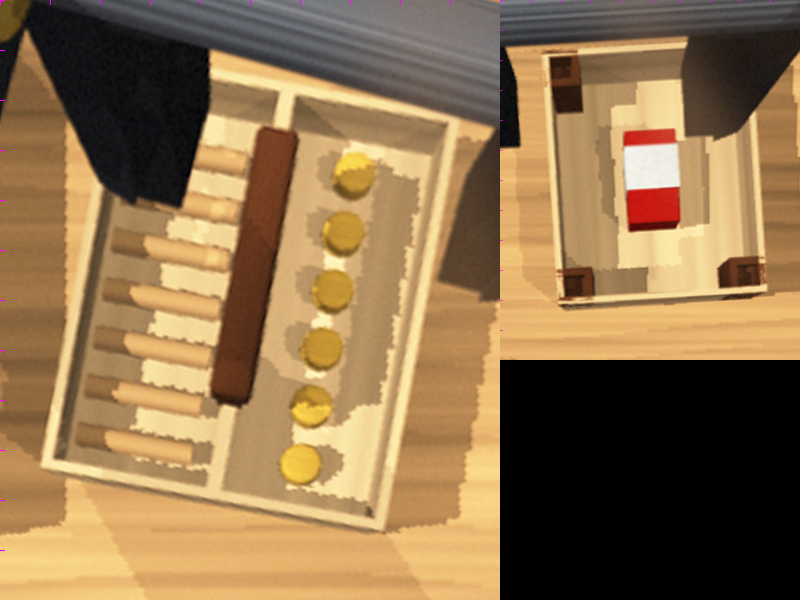

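The carton is in the middle of the lower tray. The upper tray's rim corners are (41,468), (384,530) and (459,120), giving (0.499, 0.381) with yaw -10.3°; the bar agrees.

```bash
python3 goto.py .499,.3807,.12,79.7 .499,.3807,.052,79.7
```

```text
at [0.4494 0.3774 0.2493] psi 74.4 q [-0.38  0.7  -0.71  1.65  0.53  0.99  0.03] op 0.5 t 29.4
[0.0469, 0.1293, 0.0171, 0.0014, -0.0295, -0.0001] rows 3.3
[0.0469, 0.1973, 0.0173, 0.0014, -0.0295, -0.0001] rows 1.6
```

```bash
python3 -m handwheel '[[[0.0469,0.1293,0.0171,0.0014,-0.0295,0],[0.0469,0.1293,0.0171,0.0014,-0.0295,0],[0.0469,0.1293,0.0171,0.0014,-0.0295,0],[0.0469,0.1293,0.0171,0.0014,-0.0295,0],[0.0469,0.1293,0.0171,0.0014,-0.0295,0],[0.0469,0.1293,0.0171,0.0014,-0.0295,0],[0.0469,0.1293,0.0171,0.0014,-0.0295,0]]]'
python3 goto.py .499,.3807,.052,79.7
```

```text
clock: 29.95
tool_pos: [0.4983, 0.3854, 0.1239]
eef_rot: [-0.702, 0.062, -0.063, 0.707]
contact_force: [-0.2, 0.7, 0.9]
opening: 0.498
at [0.4983 0.3854 0.1239] psi 79.8 q [-0.39  0.91 -0.64  1.64  0.68  0.83  0.07] op 0.498 t 29.9
[0.0014, 0.0719, -0.005, -0.0023, 0.0008, 0.0004] rows 1.7
```

```bash
python3 -m handwheel '[[[0.0015,0.02,-0.004,0,0,0],[0.0015,0.04,-0.004,0,0,0],[0.0015,0.055,-0.004,0,0,0],[0.0015,0.067,-0.004,0,0,0],[0.0015,0.071,-0.004,0,0,0],[0.0015,0.071,-0.004,0,0,0],[0.0015,0.071,-0.004,0,0,0]]]'
python3 goto.py .499,.3807,.052,79.7
```

```text
clock: 30.53
tool_pos: [0.4993, 0.3814, 0.0512]
eef_rot: [-0.702, 0.062, -0.063, 0.706]
contact_force: [-0.2, -0.0, 0.9]
opening: 0.497
at [0.4993 0.3814 0.0512] psi 79.9 q [-0.42  1.   -0.57  1.67  0.77  0.7   0.01] op 0.497 t 30.5
[-0.0002, -0.0008, -0.0008, -0.0018, 0.0009, 0.0002] rows 0.0
```

```bash
python3 -m handwheel '[[[0,0,0,0,0,0],[0,0,0,0,0,0],[0,0,0,0,0,0],[0,0,0,0,0,0],[0,0,0,0,0,0],[0,0,0,0,0,0],[0,0,0,0,0,0],[0,0,0,0,0,0]]]' -1 60
python3 -m handwheel '[[[0,-0.005,0,0,0,0],[0,-0.015,0,0,0,0],[0,-0.03,0,0,0,0],[0,-0.05,0,0,0,0],[0,-0.07,0,0,0,0],[0,-0.09,0,0,0,0],[0,-0.11,0,0,0,0],[0,-0.12,0,0,0,0],[0,-0.125,0,0,0,0],[0,-0.125,0,0,0,0],[0,-0.125,0,0,0,0]]]'
python3 goto.py .43,0,.18,88 .4823,-.377,.18,93.4
python3 - <<'E'
from h import *
s=r.get_state(); print(s["contact_force"].round(2),s["moment"].round(3))
E
```

```text
clock: 31.2
tool_pos: [0.4995, 0.3813, 0.0508]
eef_rot: [-0.702, 0.062, -0.063, 0.706]
contact_force: [0.1, 1.4, 2.4]
opening: 0.172
clock: 32.12
tool_pos: [0.4988, 0.3794, 0.1748]
eef_rot: [-0.703, 0.063, -0.063, 0.705]
contact_force: [-0.6, -0.1, -5.4]
opening: 0.171
at [0.4988 0.3794 0.1748] psi 79.8 q [-0.36  0.84 -0.68  1.61  0.63  0.92  0.12] op 0.171 t 32.1
[-0.0008, -0.0063, -0.3856, -0.001, -0.0453, -0.0] rows 9.2
[0.1172, -0.0074, -0.7474, -0.001, -0.0753, 0.0] rows 9.1
[-0.55 -0.06 -5.4 ] [-0.074  0.041  0.03 ]
```

```bash
python3 -m handwheel '[[[0,-0.006,-0.01,0,0,0],[0,-0.006,-0.03,0,-0.004,0],[0.001,-0.006,-0.06,0,-0.007,0],[0.003,-0.006,-0.09,0,-0.01,0],[0.006,-0.006,-0.12,0,-0.014,0],[0.009,-0.006,-0.15,0,-0.018,0],[0.012,-0.006,-0.18,0,-0.022,0],[0.015,-0.006,-0.21,0,-0.026,0],[0.018,-0.006,-0.24,0,-0.03,0],[0.021,-0.006,-0.27,0,-0.034,0],[0.024,-0.006,-0.29,0,-0.037,0],[0.025,-0.006,-0.3,0,-0.038,0]]]'
python3 goto.py .475,-.17,.18,90 .4823,-.377,.18,93.4; python3 -c "
from h import *
s=r.get_state(); print(s['contact_force'].round(2),s['moment'].round(3))"
```

```text
clock: 33.12
tool_pos: [0.4694, 0.0752, 0.1793]
eef_rot: [0.707, -0.023, 0.021, -0.707]
contact_force: [-0.6, -0.4, -6.0]
opening: 0.171
at [0.4694 0.0752 0.1793] psi 86.4 q [ 0.2   0.68 -0.74  2.05  0.73  0.69  0.49] op 0.171 t 33.1
[0.0209, -0.0007, -0.2444, 0.0001, -0.0198, -0.0007] rows 5.9
[0.0411, -0.0006, -0.4506, 0.0001, -0.0387, -0.0007] rows 5.0
[-0.63 -0.35 -5.98] [-0.038  0.01   0.046]
```

```bash
python3 -m handwheel '[[[0.001,0,-0.01,0,0,0],[0.003,0,-0.03,0,-0.002,0],[0.006,0,-0.06,0,-0.005,0],[0.009,0,-0.09,0,-0.007,0],[0.012,0,-0.12,0,-0.01,0],[0.015,0,-0.15,0,-0.012,0],[0.018,0,-0.18,0,-0.015,0],[0.021,0,-0.21,0,-0.017,0],[0.023,0,-0.24,0,-0.02,0],[0.025,0,-0.265,0,-0.022,0],[0.026,0,-0.28,0,-0.024,0],[0.027,0,-0.285,0,-0.025,0]]]'
python3 goto.py .4823,-.377,.18,93.4
```

```text
clock: 34.12
tool_pos: [0.4811, -0.2085, 0.1784]
eef_rot: [-0.706, -0.006, 0.006, 0.708]
contact_force: [-0.8, 0.6, -6.0]
opening: 0.172
at [ 0.4811 -0.2085  0.1784] psi 90.9 q [ 0.8   0.76 -0.81  1.91  0.75  0.81  1.16] op 0.172 t 34.1
[-0.0016, -0.0022, -0.1684, -0.001, -0.0136, 0.0002] rows 4.0
```

```bash
python3 -m handwheel '[[[0,0,-0.01,0,-0.001,0],[0,0,-0.03,0,-0.003,0],[0,0,-0.06,0,-0.006,0],[0,0,-0.09,0,-0.008,0],[-0.001,0,-0.12,0,-0.01,0],[-0.001,0,-0.145,0,-0.012,0],[-0.0015,0,-0.16,0,-0.0136,0],[-0.0015,0,-0.168,0,-0.0136,0],[-0.0015,0.005,-0.168,0,-0.0136,0],[-0.0015,0.02,-0.168,0,-0.0136,0],[-0.0015,0.035,-0.168,0,-0.0136,0],[-0.0015,0.04,-0.168,0,-0.0136,0]]]'
python3 -m handwheel '[[[0,0.005,0,0,0,0],[0,0.01,0,0,0,0],[0,0.01,0,0,0,0],[0,0.01,0,0,0,0],[0,0.01,0,0,0,0],[0,0.01,0,0,0,0],[0,0.01,0,0,0,0]]]'
python3 goto.py .4823,-.377,.103,93.4;  python3 -c "
from h import *
s=r.get_state(); print(s['contact_force'].round(2),s['moment'].round(3))"
```

```text
clock: 35.12
tool_pos: [0.4827, -0.3701, 0.1361]
eef_rot: [-0.704, -0.023, 0.024, 0.709]
contact_force: [-0.8, 0.2, -5.9]
opening: 0.174
clock: 35.7
tool_pos: [0.4835, -0.3736, 0.1286]
eef_rot: [-0.705, -0.023, 0.022, 0.708]
contact_force: [-0.3, 0.1, -5.5]
opening: 0.171
at [ 0.4835 -0.3736  0.1286] psi 93.6 q [ 1.    0.93 -0.79  1.68  0.81  0.89  1.51] op 0.171 t 35.7
[-0.0014, 0.0256, -0.0034, -0.0012, 0.0012, 0.0006] rows 0.6
[-0.34  0.15 -5.49] [0.04  0.039 0.028]
```

```bash
python3 -m handwheel '[[[-0.001,0.005,-0.0034,-0.001,0.001,0],[-0.001,0.015,-0.0034,-0.001,0.001,0],[-0.001,0.025,-0.0034,-0.001,0.001,0],[-0.001,0.027,-0.0034,-0.001,0.001,0],[-0.001,0.027,-0.0034,-0.001,0.001,0],[-0.001,0.027,-0.0034,-0.001,0.001,0],[-0.001,0.027,-0.0034,-0.001,0.001,0]]]'
python3 goto.py .4823,-.377,.09,93.4;  python3 -c "
from h import *
s=r.get_state(); print(s['contact_force'].round(2),s['moment'].round(3))
im=snapshot('side');np.save('s1.npy',im)"
```

```text
clock: 36.28
tool_pos: [0.4828, -0.3766, 0.1013]
eef_rot: [-0.706, -0.022, 0.021, 0.707]
contact_force: [0.7, 0.5, -5.6]
opening: 0.177
at [ 0.4828 -0.3766  0.1013] psi 93.5 q [ 0.99  0.96 -0.76  1.7   0.85  0.85  1.48] op 0.177 t 36.3
[-0.0006, 0.0113, -0.0003, -0.0004, 0.0003, 0.0006] rows 0.3
[ 0.69  0.51 -5.61] [ 0.057 -0.022  0.009]
```

```bash
python3 -m handwheel '[[[-0.0005,0.002,0,0,0,0],[-0.0005,0.004,0,0,0,0],[-0.0005,0.006,0,0,0,0],[-0.0005,0.008,0,0,0,0],[-0.0005,0.009,0,0,0,0],[-0.0005,0.009,0,0,0,0],[-0.0005,0.009,0,0,0,0]]]'
python3 goto.py .4823,-.377,.087,93.4;  python3 -c "
from h import *
s=r.get_state(); print(s['contact_force'].round(2),s['moment'].round(3))"
```

```text
clock: 36.92
tool_pos: [0.4819, -0.3767, 0.092]
eef_rot: [-0.706, -0.022, 0.021, 0.707]
contact_force: [0.6, 0.7, -5.2]
opening: 0.174
at [ 0.4819 -0.3767  0.092 ] psi 93.4 q [ 0.99  0.97 -0.75  1.7   0.86  0.83  1.47] op 0.174 t 36.9
[0.0004, 0.005, -0.0003, -0.0004, 0.0003, 0.0003] rows 0.1
[ 0.61  0.71 -5.22] [ 0.036 -0.008  0.028]
```

The force is unchanged with the pin tips about 4 mm below the rim, so the pins are in the sockets. Lowering the rest of the way.

```bash
python3 -m handwheel '[[[0,0.002,0,0,0,0],[0,0.004,0,0,0,0],[0,0.0055,0,0,0,0],[0,0.006,0,0,0,0],[0,0.006,0,0,0,0],[0,0.006,0,0,0,0]]]'
python3 -c "
from h import *
s=r.get_state(); print(s['contact_force'].round(2),s['moment'].round(3))"
```

```text
clock: 37.42
tool_pos: [0.482, -0.3767, 0.0861]
eef_rot: [-0.706, -0.022, 0.021, 0.707]
contact_force: [-0.6, 0.3, -6.2]
opening: 0.171
[-0.55  0.34 -6.23] [ 0.069 -0.008  0.007]
```

```bash
python3 -m handwheel '[[[0,0.001,0,0,0,0],[0,0.0015,0,0,0,0],[0,0.0015,0,0,0,0],[0,0.0015,0,0,0,0]]]'
python3 -m handwheel '[[[0,0,0,0,0,0],[0,0,0,0,0,0],[0,0,0,0,0,0],[0,0,0,0,0,0],[0,0,0,0,0,0],[0,0,0,0,0,0],[0,0,0,0,0,0]]]' 0
python3 goto.py
```

```text
clock: 37.75
tool_pos: [0.4822, -0.3768, 0.0859]
eef_rot: [-0.707, -0.022, 0.021, 0.707]
contact_force: [-3.3, 2.0, 5.6]
opening: 0.173
clock: 38.33
tool_pos: [0.482, -0.3768, 0.0845]
eef_rot: [-0.706, -0.022, 0.021, 0.707]
contact_force: [-0.3, 1.0, -0.2]
opening: 0.498
at [ 0.482  -0.3768  0.0845] psi 93.4 q [ 0.99  0.98 -0.74  1.7   0.87  0.82  1.46] op 0.498 t 38.3
```

It made contact at TCP z 0.086, which is full depth. Now I'll retreat and check everything in one picture.

```bash
python3 -m handwheel '[[[0,-0.02,0,0,0,0],[0,-0.05,0,0,0,0],[0,-0.09,0,0,0,0],[0,-0.13,0,0,0,0],[0,-0.17,0,0,0,0],[-0.05,-0.2,0,0,0,0],[-0.07,-0.2,0,0,0,0],[-0.07,-0.2,0,0,0,0],[-0.07,-0.2,0,0,0,0],[-0.07,-0.2,0,0,0,0],[-0.07,-0.2,0,0,0,0],[-0.07,-0.2,0,0,0,0]]]'
python3 - <<'E'
from h import *
t=snapshot("top"); k=get_calibration("top"); kw=get_calibration("wrist"); w=snapshot("wrist"); s=snapshot("side"); ks=get_calibration("side")
o=np.zeros((600,800,3),np.uint8)
o[:300,:400]=ortho(w,kw,(.482,-.377),.077,200,150,2); o[:300,400:]=cv2.resize(s[310:480,300:527],(400,300))
o[300:,:]=cv2.resize(t[125:285,170:383],(800,600))[:600:2] if 0 else cv2.resize(t[125:285,70:496],(800,300))
save("fin.png",o)
for c,kk,im in(("top",k,t),("side",ks,s)):
    b=boxes_of("wax_tin",c)[0]["bbox"]; print(c,"tin",b)
    b0=np.load(c+"0.npy"); hs=lambda i:cv2.inRange(cv2.cvtColor(i,cv2.COLOR_RGB2HSV),(105,150,60),(125,255,255))
    for i in(b0,im):
        v,u=np.nonzero(hs(i)); print(len(u),np.median(u),np.median(v))
E
```

```text
clock: 39.33
tool_pos: [0.4129, -0.3805, 0.284]
eef_rot: [-0.706, -0.022, 0.021, 0.708]
contact_force: [-0.4, -0.3, 0.3]
opening: 0.498
top tin [266.1, 235.9, 294.3, 265.9]
4 273.5 260.0
2 271.5 258.5
side tin [314.5, 386.7, 447.5, 478.4]
0 nan nan
298 32.5 94.0
  return _methods._mean(a, axis=axis, dtype=dtype,
  ret = ret.dtype.type(ret / rcount)
```

View pics/fin.png

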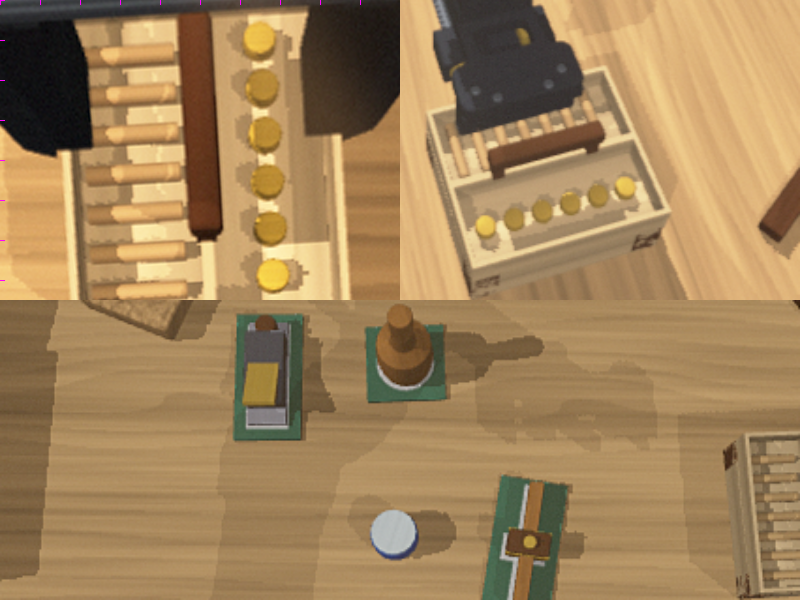

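```bash
python3 -c "
from h import *
s=r.get_state(); print(s['clock'],s['contact_force'].round(1),np.abs(s['qd']).max().round(3)); print(job.finish_job())"
```

```text
39.5833 [ 0.5  0.3 -0.1] 0.004
the job is handed in; nothing more can be done
None
```

I did all the placings and handed the job in at 39.6 s. The robot was at rest and touching nothing.

**Last checks**
- **Plane:** it lies inside its outline, with about 3 mm of white showing at the rear.
- **Gauge:** it is about 5 mm off the board's centre (the limit is 15 mm) and in line with the outline. I set it slightly outward because joint 6 was close to its lower limit there.
- **Mallet:** it stands centred on its disc.
- **Carton:** it is within a few millimetres of the middle of the lower tray.
- **Full tray:** the pins went in without side force, and contact came at the height expected for full depth. The side picture shows the tray sitting flush and level.
- **Wax tin:** its box in the top picture is within 2 pixels of the one at the start.

**What went wrong or disagreed**
- **Failed grasps:** on the plane I lifted before the fingers had closed. On the mallet I closed the fingers just above the handle. Nothing moved either time, and both worked on the second try.
- **Gauge pressed on its board:** the wrist force read about 30 N for a moment while I set it down.
- **Wax tin in the side camera:** the box found there was actually the tray, and a check by colour showed too few pixels to be useful. The tin's position therefore rests on the top camera only.
- **Lower tray position:** a rough top-camera reading was about 5 mm from the two wrist-camera readings. I used the wrist value, and the pins went in.

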